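Hang the clothes brush inside the low cabinet

TASK

Put the clothes brush away: slide the cabinet's blue door wide open by its yellow pull, hang the brush by its red eye on the orange hook up inside the cabinet, and slide the door fully shut again. The brush must be left hanging from the hook, handle up, and everything else on the table and in the cabinet stays where it stands.

Things in the scene. Friction and masses are not known exactly. Their poses are not given: they have to be found in the camera images.
- cabinet: Fixed plywood cabinet, clear roof, 220 deep (x) x 440 wide (y) x 310 mm high. Origin: centre of its underside; x to its back, y left seen from the robot, z up. Open front at x -110 mm, floor top z 12, roof underside z 300. A 12 mm thick lip along the front under the roof has its lower edge at z 265. The back is open above an 80 mm rail. A divider at y 0 makes two halves; the hook is in the right one (y < 0).
- door (a joint): Blue sliding door, 210 wide x 286 high x 8 mm, on the cabinet's front (its face at cabinet x -122 mm). Value in m: 0 fully shut (covers the right half), grows as it slides to cabinet +y, 0.19 fully open (stop). Stays where it is left; moving it takes 1 to 3 N.
- door_pull (a point): Centre of the yellow upright pull fin on the door: 12 thick (y), 40 mm out from the door's face (x), 80 mm tall (z). Moves with the door; when shut it is at cabinet (-142, -30, 240) mm. Axes as the cabinet's. Push it sideways from either side.
- hook_seat (a point): Middle of the level lowest run of a fixed orange J hook (7 mm wire), 90 mm behind the cabinet's front, 232 mm up. Axes as the cabinet's. Wire centre line from here (x, z in mm): stem up from (18, 0) to the roof; level run (18, 0) to (-14, 0); prong rising towards the opening, tip at (-30, 24). Behind the stem an orange strap 30 mm wide hangs down, front face x 21.5, to z -188. An orange plate on the roof marks it.
- brush_grip (a point): Centre, half-way up, of the head of a clothes brush lying bristles down on the table; head of wood and black bristle, 80 long (x) x 44 wide (y) x 34 mm high. x points along the handle to the eye, z up out of the brush's back. The neck, 18 wide x 10 mm thick, joins head and eye, its mid-plane 10 mm above this point. Weight about 0.13 kg.
- brush_eye (a point): Centre of the red eye (ring) at the end of the brush's handle: 150 mm along x and 10 mm up (z) from point brush_grip. Hole 24 mm, outside 44 mm, bar 10 mm thick; the hole's axis is z. Axes as brush_grip's.
- spray_bottle: Green spray bottle, 68 mm across, 235 mm tall, standing on the table to the right of the cabinet. Bystander; origin at the centre of its underside.
- button_tin: Blue round tin, 72 mm across, 45 mm tall, on the table left or right of centre, on the other side from the brush. Bystander; origin at the centre of its underside.
- pin_jar: Jar with orange cap, 56 mm across, 100 mm tall, on the table straight ahead of the robot. Bystander; origin at the centre of its underside.
- refill_roll: White paper tube, 52 mm across, 100 mm tall, standing on the cabinet's floor in its left half. Bystander; origin at the centre of its underside.
- marker: Marker pen with green cap, 120 x 14 x 14 mm, lying on the table left of the pin jar. Bystander; origin at the centre of its underside.
Not all that is in view belongs to the job. There is more than one size of the part that bears brush_grip; the job needs the larger.

How it is judged:
On the way, in this order (a step that is already met when the one before it is completed fails the run):
1. the door is slid wide open (more than 150 mm) (value of joint door above 0.15 m), for 0.2 s.
2. the brush hangs by its eye from the hook, handle up (distance between brush_eye and hook_seat below 0.03 m and angle between brush_eye's own x axis and vertical below 0.4 rad), for 0.5 s.
At the end, for the whole second after the job is handed in: The brush hangs from the hook: centre of its eye within 30 mm of the middle of the hook's level run, its handle pointing up within 0.4 rad of vertical; the door is shut to within 8 mm (all of step 2 and value of joint door below 0.008 m); the robot touches nothing.
It fails at once if the spray bottle is moved more than 30 mm (distance of spray_bottle from where it was at the start of the episode above 0.03 m).
It fails at once if the button tin is moved more than 30 mm (distance of button_tin from where it was at the start of the episode above 0.03 m).
It fails at once if the pin jar is moved more than 30 mm (distance of pin_jar from where it was at the start of the episode above 0.03 m).
It fails at once if the refill roll is moved more than 30 mm (distance of refill_roll from where it was at the start of the episode above 0.03 m).
It fails at once if the marker is moved more than 30 mm (distance of marker from where it was at the start of the episode above 0.03 m).
It also fails if it takes over 72 s, if anything falls off the work surface, if the arm or the gripper's body presses on something with over 40 N, if the wrist force passes 120 N, or if a joint passes its speed limit or range.

ROBOT

A 6-joint arm with a two-finger parallel gripper is mounted at the origin on the work surface. World frame = base frame: x ahead of the robot, y to its left, z up, the work surface at z = 0. Lengths are in m, angles in rad, forces in N, time in s.
With the tool pointing down it reaches from about 0.275 to 0.875 m from the base axis. Payload 12.5 kg.
Tool frame: the origin (TCP) lies at the very end of the fingers, on their centre line; the grasp point (between the pads) lies 19 mm behind it; x points along the fingers, y is the direction in which the jaws open and shut, and the axes are right-handed (so a half turn about x gives the same grasp; the last joint's range is limited). The gripper opens to 85 mm and grips with 20 to 120 N. Pads are 22 mm wide; open, the fingers measure 114 mm over their backs; the gripper's body (76 mm by 85 mm) begins 54 mm behind the grasp point. The pads swing forward as they close: fully open they stand 13 mm farther back than shut.
Start: joints at [-1.266, 0.351, 1.652, -0, 1.139, -0.085], TCP at [0.209, -0.509, 0.204] pointing down, gripper open.
Joint ranges: [-2.75, 2.75], [-0.79, 2.1], [0.01, 2.65], [-1.57, 4.71], [0.07, 3.14], [-2.87, 2.87]. Speed limits (rad/s): [2.22, 2.22, 2.79, 3.14, 3.14, 3.14].

INTERFACE

Orientations are given as a rotation vector (axis times angle).
In Python, from cell import readout, viewer, ticket, finder gives the robot as it stands.
- The arm moves only by the shell command python3 -m inch 'ROWS' [FORCE]. ROWS is text: rows parted by semicolons, each of 5 numbers parted by spaces: the opening, from 0 (shut) to 1 (fully open), then the shift along the tool's x, y, z in units of 50 mm (1.0 is 50 mm), then the turn about the tool's x in units of 5 degrees (1.0 is 5 degrees). A call has 1 to 8 rows; each row is the pose to reach, as a shift and turn from the pose commanded when the call began, along the tool's axes at that moment; what a row does not reach only later rows make up. A row lasts 1/10 s, in which the tool goes at most 50 mm and 8.59 degrees, less where a joint would pass 70% of its speed; a pose out of reach is approached as far as the arm can. A call with a gripper value outside its range is refused whole. The fingers move at their own pace and stop on an object; FORCE is the grip in N (left out, the last holds). Time passes only in rows, so rows that repeat a pose let the fingers close. It gives the time, the measured TCP pose, the force and the opening at its end, in the units of the state.
- readout.get_obs(): the state, without advancing time (a new reading comes with each control period).
- viewer.grab_frame(name): name is "scene" or "top"; returns a dict with "img" (420x560x3 uint8, blue, green, red), "z_map" (420x560 float32, m along the optical axis (not along the pixel's ray), 0 where there is no reading), "fx", "fy", "cx", "cy" (pixels), "R" (3x3) and "t" (3): a world point X has camera coordinates R X + t. Camera axes: x right, y down, z forward; pixel columns grow to the right and rows downward; lengths in m; the calibration is good to about 2 mm. A picture is of the moment at which its call begins.
- ticket.hand_in(): hands the job in, once; it reports no verdict.
Trained networks look in the newest picture that a camera, given by its name, has taken for a name from the list of things; names that differ only in an ending like _2 or _b are one class to them, and where a whole thing is asked for, a point or a joint stands for the part that bears it (a point fixed in the world has none). Each returns a list of dicts, best first, with "confidence" (0 to 1); they miss things now and then, are a little off and sometimes report something else, mostly with a low value. They report only what shows in the picture. A call takes as long as a camera call. They do not tell look-alikes from the thing itself.
- finder.find_in(camera, target): "at" ([x, y, z] in m, in world coordinates, good to about 4 mm: the middle of the surface that is visible of it).
- finder.silhouettes(camera, target): "mask" (420x560 bool, what is visible of it).
The state is a dict: "clock": time; "qpos": joint angles; "joint_vel": joint speeds; "effort": joint torques, N m; "ee_pos": TCP position; "eef_rot": TCP orientation; "ft_force": force on the tool from outside, world axes, zero at the start; "torque": the same for the moment, N m; "gripper_width": opening from 0.0 (shut) to 1.0 (fully open).
Only numpy, scipy, OpenCV 4.12 (cv2) and the standard library are available. Lean on these libraries where they do the work, as an engineer would, in place of code of your own. Each camera call takes 0.05 s, during which the arm holds its last target. There are 200 camera calls.

## Working session

There is one attempt and no reset: what is moved stays moved. The work goes in short steps, Python scripts to look and compute and a shell command to move; the robot and the scene stay as the last step left them, time stands still between calls to the robot, and variables do not carry over. Pictures are saved under pics/ and viewed, about 8 in all and at most 12, crops included, and the job is handed in when it is done.

```bash
ls; mkdir -p pics; cat > h.py <<'E'
import numpy as np, cv2
from cell import readout, viewer, ticket, finder
from scipy.spatial.transform import Rotation as Ro
def pts(f,mask=None):
    z=f["z_map"]; v,u=np.nonzero((z>0)&(mask if mask is not None else True))
    d=z[v,u]; c=np.stack([(u-f["cx"])/f["fx"]*d,(v-f["cy"])/f["fy"]*d,d],1)
    return (c-f["t"])@f["R"], v,u
def proj(f,X):
    c=np.atleast_2d(X)@np.array(f["R"]).T+f["t"]; return np.stack([c[:,0]/c[:,2]*f["fx"]+f["cx"],c[:,1]/c[:,2]*f["fy"]+f["cy"]],1)
E
python3 - <<'E'
from h import *
np.set_printoptions(precision=4,suppress=True)
o=readout.get_obs(); print(o["ee_pos"],o["eef_rot"],Ro.from_rotvec(o["eef_rot"]).as_matrix().tolist(),o["gripper_width"])
for c in("scene","top"):
    f=viewer.grab_frame(c); cv2.imwrite(f"pics/{c}0.png",f["img"]); print(c,-np.array(f["R"]).T@f["t"], f["R"][2])
    for n in ["cabinet","door","door_pull","hook_seat","brush_grip","brush_eye","spray_bottle","button_tin","pin_jar","refill_roll","marker"]:
        print(n,[(np.round(d["at"],3).tolist(),round(d["confidence"],2)) for d in finder.find_in(c,n)])
E
```

```text
pics
[ 0.2089 -0.5084  0.2038] [ 2.008   0.3976 -2.0084] [[-0.0003797863195420387, 0.3799574100577156, -0.9250039039401861], [0.0011013405416905875, -0.9250032507315402, -0.3799575939300267], [-0.9999993214054514, -0.0011630469968121337, -6.715891965257403e-05]] 1.0025084238641215
scene [0.1614 0.5941 0.7507] [ 0.4019 -0.688  -0.6043]
cabinet [([0.663, 0.144, 0.26], 0.67)]
door [([0.589, 0.038, 0.174], 0.8)]
door_pull [([0.59, 0.037, 0.177], 0.68)]
hook_seat [([0.708, 0.007, 0.313], 0.76), ([0.398, -0.004, 0.072], 0.64), ([0.382, -0.267, 0.031], 0.26)]
brush_grip [([0.379, -0.265, 0.031], 0.64)]
brush_eye [([0.413, -0.4, 0.021], 0.87), ([0.387, -0.263, 0.029], 0.71)]
spray_bottle []
button_tin [([0.422, 0.277, 0.049], 0.71)]
pin_jar [([0.398, -0.002, 0.075], 0.88)]
refill_roll [([0.707, 0.228, 0.083], 0.72)]
marker [([0.426, 0.084, 0.015], 0.84), ([0.66, -0.346, 0.125], 0.73), ([0.709, 0.006, 0.313], 0.27)]
top [ 0.3876 -0.0633  1.2135] [ 0.1475  0.0312 -0.9886]
cabinet [([0.685, 0.092, 0.311], 0.88)]
door [([0.592, 0.022, 0.197], 0.62)]
door_pull [([0.592, 0.018, 0.193], 0.7)]
hook_seat [([0.707, 0.004, 0.316], 0.94)]
brush_grip [([0.423, -0.405, 0.021], 0.82), ([0.388, -0.272, 0.035], 0.79)]
brush_eye [([0.415, -0.402, 0.021], 0.84), ([0.388, -0.268, 0.034], 0.61)]
spray_bottle [([0.655, -0.352, 0.148], 0.83)]
button_tin [([0.422, 0.271, 0.043], 0.73)]
pin_jar [([0.406, -0.02, 0.098], 0.92), ([0.589, 0.021, 0.193], 0.52)]
refill_roll [([0.408, -0.022, 0.101], 0.32)]
marker [([0.428, 0.083, 0.009], 0.81), ([0.656, -0.351, 0.147], 0.74)]
```

View pics/scene0.png

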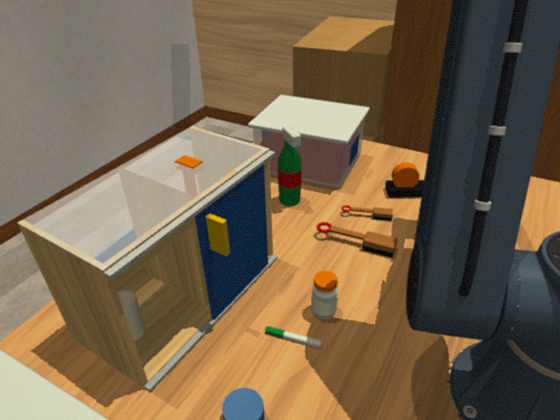

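View pics/top0.png

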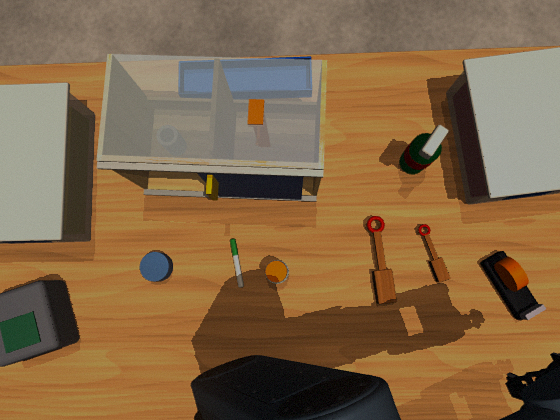

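```bash
python3 - <<'E'
from h import *
np.set_printoptions(precision=4,suppress=True)
f=viewer.grab_frame("scene")
hsv=cv2.cvtColor(f["img"],cv2.COLOR_BGR2HSV)
P=np.zeros(f["img"].shape); X,v,u=pts(f); P[v,u]=X
def sel(m,n):
    X,v,u=pts(f,cv2.erode(m.astype(np.uint8),np.ones((3,3)))>0); print(n,len(X),np.median(X,0),np.percentile(X,[2,98],axis=0).tolist()); return X
blue=(hsv[...,0]>100)&(hsv[...,0]<130)&(hsv[...,1]>150)&(hsv[...,2]>50)&(P[...,2]>0.03)&(P[...,0]>0.5)
D=sel(blue,"door"); a=np.polyfit(D[:,1],D[:,0],1); print("door face x=a*y+b",a,"yaw",np.degrees(np.arctan(-a[0])))
res=D[:,0]-np.polyval(a,D[:,1]); print(res.std())
yel=(hsv[...,0]>20)&(hsv[...,0]<32)&(hsv[...,1]>200)&(P[...,2]>0.1)
Y=sel(yel,"pull")
f=viewer.grab_frame("top"); hsv=cv2.cvtColor(f["img"],cv2.COLOR_BGR2HSV); X,v,u=pts(f); P=np.zeros(f["img"].shape);P[v,u]=X
yel=(hsv[...,0]>20)&(hsv[...,0]<32)&(hsv[...,1]>200)&(P[...,2]>0.1); sel(yel,"pulltop")
pl=(hsv[...,0]<15)&(hsv[...,1]>200)&(P[...,2]>0.29); Hk=sel(pl,"plate")
roof=(P[...,2]>0.295)&(P[...,2]<0.325)&(P[...,0]>0.5)&(np.abs(P[...,1]-.09)<.3); R=sel(roof,"roof")
print(cv2.minAreaRect(R[:,:2].astype(np.float32)))
hs=(P[...,2]>0.012)&(P[...,2]<0.08)&(P[...,0]>0.25)&(P[...,0]<.55)&(P[...,1]>-.34)&(P[...,1]<-.2)
B=sel(hs,"brush"); 
red=hs&((hsv[...,0]<5)|(hsv[...,0]>174))&(hsv[...,1]>190); E=sel(red,"eye"); E,_,_=pts(f,red);print("eye rect",cv2.minAreaRect(E[:,:2].astype(np.float32)))
hd,_,_=pts(f,hs&(P[...,2]>0.028)); print("hd",cv2.minAreaRect(hd[:,:2].astype(np.float32)),np.median(hd,0))
for n in["brush_grip"]:
    for d in finder.silhouettes("top",n):
        X,_,_=pts(f,d["mask"]); print(d["confidence"],len(X),X.min(0),X.max(0),cv2.minAreaRect(X[:,:2].astype(np.float32)))
E
```

```text
door 3345 [0.589  0.011  0.1451] [[0.5828008138508036, -0.07297535878208741, 0.04088632239440712], [0.5965295759504103, 0.12120597746007529, 0.2743318636595654]]
door face x=a*y+b [0.0538 0.5884] yaw -3.0802128558191875
0.0013893632901287984
pull 540 [0.5692 0.1076 0.2459] [[0.5544298178211641, 0.10209161518651119, 0.20641497490954472], [0.5882595675199161, 0.10993218770375829, 0.278913373793996]]
pulltop 70 [0.5749 0.1006 0.2796] [[0.5589928991438587, 0.0966143132771033, 0.27619535664892797], [0.5916458651973747, 0.10523266660328531, 0.2829966207270974]]
  return _methods._mean(a, axis=axis, dtype=dtype,
  ret = um.true_divide(
Traceback (most recent call last):
IndexError: index -1 is out of bounds for axis 0 with size 0
```

```bash
python3 - 2>&1 <<'E'
from h import *
np.set_printoptions(precision=4,suppress=True)
f=viewer.grab_frame("top"); hsv=cv2.cvtColor(f["img"],cv2.COLOR_BGR2HSV); X,v,u=pts(f); P=np.zeros(f["img"].shape);P[v,u]=X
def rect(m,n):
    X=P[m]; 
    if len(X)>3: print(n,len(X),np.median(X,0),cv2.minAreaRect(X[:,:2].astype(np.float32)), X[:,2].min(),X[:,2].max())
    else: print(n,"none")
    return X
print(hsv[112,257],P[112,257],"roof px",P[80,150],P[164,200],P[60,300])
rect((hsv[...,0]<20)&(hsv[...,1]>150)&(P[...,2]>0.29)&(P[...,0]>.5)&(np.abs(P[...,1])<.05),"plate")
rect((P[...,2]>0.295)&(P[...,2]<0.33)&(P[...,0]>0.5)&(np.abs(P[...,1]-.09)<.26),"roof")
w=(P[...,0]>0.25)&(P[...,0]<.55)&(P[...,1]>-.34)&(P[...,1]<-.2)
E=rect(w&(P[...,2]>.012)&((hsv[...,0]<5)|(hsv[...,0]>174))&(hsv[...,1]>190),"eye")
rect(w&(P[...,2]>.029),"head"); rect(w&(P[...,2]>.012),"brush")
for d in finder.silhouettes("top","brush_grip"): rect(d["mask"],"sil")
for d in finder.silhouettes("top","cabinet"): rect(d["mask"]&(P[...,2]>.29),"cabsil")
f=viewer.grab_frame("scene");X,v,u=pts(f); P=np.zeros(f["img"].shape);P[v,u]=X
for d in finder.silhouettes("scene","cabinet"): rect(d["mask"]&(P[...,2]>.29),"cabsil2")
E
```

```text
[ 15 253 166] [0.708  0.0013 0.3129] roof px [0.7813 0.2122 0.3121] [0.6086 0.1128 0.3102] [ 0.8139 -0.0851  0.3079]
plate 388 [0.7096 0.0035 0.3135] ((0.7094812393188477, 0.004094788804650307), (0.02955593913793564, 0.052412908524274826), 89.09723663330078) 0.308849187307708 0.31797414590733514
roof 26005 [0.7056 0.0872 0.3096] ((0.7104157209396362, 0.09019948542118073), (0.4410313665866852, 0.23617829382419586), 86.1685562133789) 0.2957146654720923 0.31797414590733514
eye 142 [ 0.5153 -0.2614  0.0308] ((0.43181997537612915, -0.2597665786743164), (0.03925258293747902, 0.2051142454147339), 88.00907897949219) 0.015434570504776807 0.036266419142279877
head 959 [ 0.3881 -0.2725  0.0327] ((0.42966997623443604, -0.2708257734775543), (0.21041274070739746, 0.045011647045612335), 6.408090591430664) 0.02900791792761979 0.03878597350362671
brush 1130 [ 0.3928 -0.2716  0.0322] ((0.42957159876823425, -0.27125346660614014), (0.2106797695159912, 0.04522353783249855), 5.797577381134033) 0.012113280227056525 0.03878597350362671
sil 582 [ 0.4192 -0.4029  0.0212] ((0.22191396355628967, -0.24083735048770905), (0.12695327401161194, 0.642554759979248), 53.83460998535156) -0.006981212340975899 0.02826507147293457
sil 1282 [ 0.3927 -0.2713  0.0317] ((0.2444189041852951, -0.19159629940986633), (0.13925401866436005, 0.6053156852722168), 64.86322784423828) -0.005767710285035016 0.03878597350362671
cabsil 25647 [0.7053 0.0896 0.3096] ((0.7103964686393738, 0.09009236097335815), (0.44077861309051514, 0.23619268834590912), 86.1787109375) 0.29021574653118387 0.31700801465643763
cabsil2 17431 [0.6916 0.156  0.3082] ((0.7090437412261963, 0.08995945751667023), (0.44276919960975647, 0.23813128471374512), 86.12816619873047) 0.29000265112026247 0.3120924523465787
cabsil2 147 [0.5914 0.0566 0.2923] ((0.5893405079841614, 0.02679009735584259), (0.21097978949546814, 0.005286855157464743), 85.8416976928711) 0.29000265112026247 0.29887358642057565
```

```bash
cat >> h.py <<'E'
C0=np.array([.718,.0897,0]); YAW=-3.7
def c2w(p): return C0+Ro.from_euler('z',YAW,degrees=True).apply(p)
def w2c(p): return Ro.from_euler('z',YAW,degrees=True).inv().apply(np.asarray(p)-C0)
def go(pw,ydir):   # units of move to world TCP pw with tool y along angle ydir (deg)
    o=readout.get_obs(); R=Ro.from_rotvec(o["eef_rot"]).as_matrix()
    d=R.T@(np.asarray(pw)-o["ee_pos"])/.05
    a=np.degrees(np.arctan2(R[1,1],R[0,1])); t=-((ydir-a+180)%360-180)
    print("t",round(float(o["clock"]),2),"tcp",np.round(o["ee_pos"],4),"cab",np.round(w2c(o["ee_pos"]),4),"w",round(float(o["gripper_width"]),3),"F",np.round(o["ft_force"],1),"-> units",np.round(d,2),"turn",round(t/5,2))
YC=-93.7
E
python3 -m inch '1 -1 0 0 0; 1 -2 0 0 0; 1 -2.6 0 0 0; 1 -2.6 -8.55 -11.35 5.2; 1 -2.6 -8.55 -11.35 5.2; 1 -2.6 -8.55 -11.35 5.2; 1 -2.6 -8.55 -11.35 5.2; 1 -2.6 -8.55 -11.35 5.2'
python3 -c "
from h import *
go(c2w([-.147,.003,.33]),YC)"
```

```text
clock: 2.35
ee_pos: [0.334, -0.2977, 0.3345]
eef_rot: [-2.189, 0.072, 2.188]
ft_force: [0.6, -0.7, 0.2]
gripper_width: 1.004
t 2.35 tcp [ 0.334  -0.2977  0.3345] cab [-0.3582 -0.4114  0.3345] w 1.004 F [ 0.6 -0.7  0.2] -> units [ 0.09 -8.29 -4.22] turn -0.01
```

```bash
python3 -m inch '0.5 0.1 -8.3 -4.2 0; 0.5 0.1 -8.3 -4.2 0; 0.5 0.1 -8.3 -4.2 0; 0.5 0.1 -8.3 -4.2 0; 0.5 0.1 -8.3 -4.2 0; 0.5 0.1 -8.3 -4.2 0; 0.5 0.1 -8.3 -4.2 0; 0.5 0.1 -8.3 -4.2 0'
python3 -c "
from h import *
go(c2w([-.147,.003,.33]),YC)"
```

```text
clock: 3.15
ee_pos: [0.5372, 0.0473, 0.3302]
eef_rot: [-2.19, 0.07, 2.189]
ft_force: [0.4, -1.0, 0.0]
gripper_width: 0.503
t 3.15 tcp [0.5372 0.0473 0.3302] cab [-0.1777 -0.054   0.3302] w 0.503 F [ 0.4 -1.   0. ] -> units [ 0.   -1.14 -0.61] turn 0.01
```

```bash
python3 -m inch '0.5 0 -1.4 -0.7 0; 0.5 0 -1.4 -0.7 0; 0.5 0 -1.4 -0.7 0; 0.5 0 -1.4 -0.7 0'
python3 -c "
from h import *
go(c2w([-.147,.003,.253]),YC)
f=viewer.grab_frame('scene'); cv2.imwrite('pics/s1.png',cv2.resize(f['img'][100:340,20:380],None,fx=2,fy=2))"
```

```text
clock: 3.55
ee_pos: [0.5758, 0.1129, 0.3296]
eef_rot: [-2.189, 0.069, 2.19]
ft_force: [-0.9, 0.7, -0.2]
gripper_width: 0.5
t 3.55 tcp [0.5758 0.1129 0.3296] cab [-0.1434  0.014   0.3296] w 0.5 F [-0.9  0.7 -0.2] -> units [1.53 0.22 0.07] turn 0.02
```

```bash
python3 -m inch '0.5 0 0.22 0.07 0; 0.5 0.5 0.22 0.07 0; 0.5 1 0.22 0.07 0; 0.5 1.53 0.22 0.07 0; 0.5 1.53 0.22 0.07 0'
python3 -c "
from h import *
go(c2w([-.147,.16,.253]),YC)
f=viewer.grab_frame('scene'); cv2.imwrite('pics/s1.png',cv2.resize(f['img'][100:340,20:380],None,fx=2,fy=2))"
```

```text
clock: 4.1
ee_pos: [0.5698, 0.1003, 0.2509]
eef_rot: [-2.183, 0.073, 2.194]
ft_force: [-0.7, -0.2, 1.0]
gripper_width: 0.499
t 4.1 tcp [0.5698 0.1003 0.2509] cab [-0.1486  0.001   0.2509] w 0.499 F [-0.7 -0.2  1. ] -> units [-0.04 -3.18 -0.03] turn -0.01
```

View pics/s1.png

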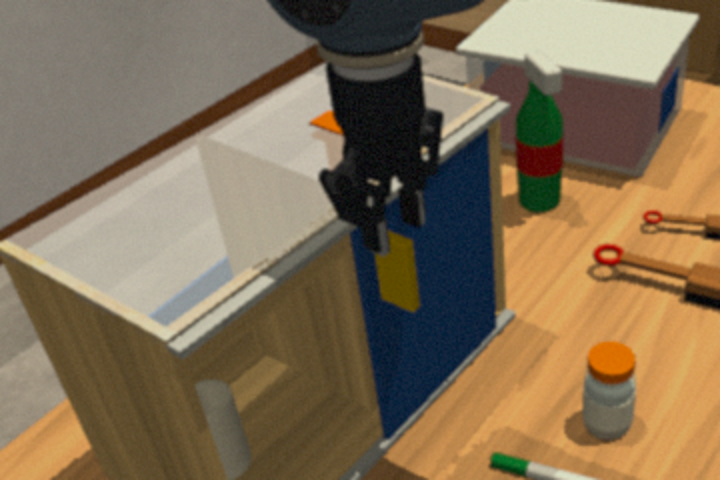

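```bash
python3 -m inch '0.5 0 -0.4 0 0; 0.5 0 -0.8 0 0; 0.5 0 -1.2 0 0; 0.5 0 -1.6 0 0; 0.5 0 -2 0 0; 0.5 0 -2.4 0 0; 0.5 0 -2.7 0 0; 0.5 0 -3 0 0'
python3 -m inch '0.5 0 -0.2 0 0; 0.5 0 -0.3 0 0; 0.5 0 -0.4 0 0; 0.5 0 -0.5 0 0; 0.5 0 -0.5 0 0'
python3 -c "
from h import *
go(c2w([-.147,.16,.253]),YC)
f=viewer.grab_frame('scene')
hsv=cv2.cvtColor(f['img'],cv2.COLOR_BGR2HSV); X,v,u=pts(f,(hsv[...,0]>20)&(hsv[...,0]<32)&(hsv[...,1]>200)); X=X[(X[:,2]>.1)&(X[:,0]>.5)]; print(len(X),w2c(np.median(X,0)))"
```

```text
clock: 4.95
ee_pos: [0.5818, 0.2521, 0.255]
eef_rot: [-2.19, 0.07, 2.187]
ft_force: [0.8, -0.3, -0.2]
gripper_width: 0.503
clock: 5.45
ee_pos: [0.5829, 0.2769, 0.2535]
eef_rot: [-2.189, 0.07, 2.189]
ft_force: [-0.7, -0.0, 0.4]
gripper_width: 0.506
t 5.45 tcp [0.5829 0.2769 0.2535] cab [-0.1469  0.1781  0.2535] w 0.506 F [-0.7 -0.   0.4] -> units [0.01 0.36 0.  ] turn 0.01
674 [-0.14882794  0.0081031   0.24632849]
```

```bash
python3 -c "
from h import *
f=viewer.grab_frame('scene'); cv2.imwrite('pics/s2.png',cv2.resize(f['img'][100:340,20:380],None,fx=2,fy=2))
hsv=cv2.cvtColor(f['img'],cv2.COLOR_BGR2HSV); X,v,u=pts(f,(hsv[...,0]>20)&(hsv[...,0]<32)&(hsv[...,1]>200)); k=(X[:,2]>.1)&(X[:,0]>.5);X=X[k]; print(len(X),np.percentile(w2c(X),[2,50,98],axis=0), u[k].mean(),v[k].mean())"
```

```text
677 [[-0.16417844 -0.00113929  0.20262058]
 [-0.14893787  0.00832708  0.24645573]
 [-0.12641433  0.01021643  0.27910954]] 217.20531757754802 233.32644017725258
```

View pics/s2.png

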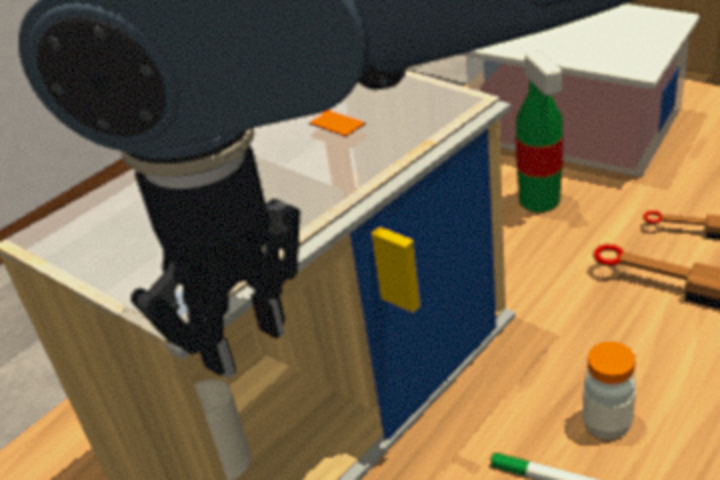

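```bash
python3 -c "
from h import *
f=viewer.grab_frame('scene')
for dz in(0,.013,.03): 
  for dy in (-.021,0,.021): print(dz,dy,((proj(f,c2w([-.147,.178+dy,.2535+dz]))[0]-[20,100])*2).round())
X,v,u=pts(f); k=(v<200)
for p in [(372,218),(368,222),(328,272),(322,275)]:
  y,x=100+p[0]//2,20+p[1]//2
  P,a,b=pts(f); i=np.nonzero((a==y)&(b==x))[0]; print(p,w2c(P[i]))
"
```

```text
0 -0.021 [275. 360.]
0 0 [256. 376.]
0 0.021 [236. 393.]
0.013 -0.021 [272. 348.]
0.013 0 [253. 364.]
0.013 0.021 [232. 381.]
0.03 -0.021 [268. 332.]
0.03 0 [248. 348.]
0.03 0.021 [227. 365.]
(372, 218) [[-0.15353203  0.21183201  0.29106671]]
(368, 222) [[-0.15436515  0.20830541  0.29259682]]
(328, 272) [[-0.15203281  0.15615476  0.28997805]]
(322, 275) [[-0.15750529  0.15697259  0.29956111]]
```

```bash
python3 -m inch '0 0 0 0 0; 0 0 0 0 0; 0 0 0 0 0; 0 0 0 0 0; 0 0 0 0 0'; python3 -c "
from h import *
for c in ('scene','top'):
  f=viewer.grab_frame(c)
  X,v,u=pts(f); X=w2c(X); k=(X[:,0]<-.13)&(X[:,0]>-.22)&(abs(X[:,1]-.178)<.075)&(X[:,2]>.2); X=X[k]
  for z in np.arange(.24,.4,.008):
    s=X[(X[:,2]>=z)&(X[:,2]<z+.008)]
    if len(s): print(c,round(z,3),len(s),s.min(0).round(3),s.max(0).round(3))
"
```

```text
clock: 6.1
ee_pos: [0.5829, 0.2766, 0.2536]
eef_rot: [-2.189, 0.07, 2.189]
ft_force: [0.1, -0.4, -0.1]
gripper_width: 0.0
scene 0.272 1 [-0.155  0.183  0.28 ] [-0.155  0.183  0.28 ]
scene 0.28 35 [-0.158  0.168  0.281] [-0.148  0.191  0.288]
scene 0.288 87 [-0.159  0.164  0.288] [-0.14   0.193  0.296]
scene 0.296 76 [-0.159  0.165  0.296] [-0.139  0.193  0.304]
scene 0.304 86 [-0.159  0.165  0.304] [-0.14   0.193  0.312]
scene 0.312 58 [-0.159  0.169  0.312] [-0.149  0.193  0.32 ]
scene 0.32 106 [-0.162  0.149  0.32 ] [-0.151  0.208  0.328]
scene 0.328 261 [-0.161  0.141  0.328] [-0.135  0.216  0.336]
scene 0.336 181 [-0.163  0.134  0.336] [-0.132  0.221  0.344]
scene 0.344 239 [-0.165  0.127  0.344] [-0.133  0.229  0.352]
scene 0.352 249 [-0.165  0.121  0.352] [-0.142  0.234  0.36 ]
scene 0.36 320 [-0.165  0.117  0.36 ] [-0.137  0.24   0.368]
scene 0.368 441 [-0.167  0.118  0.368] [-0.134  0.241  0.376]
scene 0.376 336 [-0.168  0.128  0.376] [-0.142  0.23   0.384]
scene 0.384 289 [-0.167  0.138  0.384] [-0.141  0.221  0.392]
scene 0.392 129 [-0.159  0.191  0.392] [-0.138  0.221  0.4
[... 295 characters left out ...]
op 0.312 1 [-0.152  0.167  0.314] [-0.152  0.167  0.314]
top 0.32 2 [-0.158  0.151  0.325] [-0.153  0.164  0.327]
top 0.328 20 [-0.159  0.142  0.329] [-0.142  0.162  0.336]
top 0.336 20 [-0.158  0.143  0.336] [-0.145  0.159  0.341]
top 0.344 16 [-0.158  0.131  0.344] [-0.134  0.15   0.352]
top 0.352 10 [-0.158  0.13   0.353] [-0.152  0.144  0.359]
top 0.36 33 [-0.159  0.118  0.36 ] [-0.133  0.142  0.368]
top 0.368 99 [-0.158  0.117  0.368] [-0.132  0.139  0.376]
top 0.376 47 [-0.158  0.122  0.376] [-0.14   0.142  0.384]
top 0.384 37 [-0.157  0.132  0.384] [-0.136  0.144  0.392]
top 0.392 29 [-0.156  0.135  0.392] [-0.135  0.143  0.4  ]
top 0.4 16 [-0.153  0.14   0.4  ] [-0.138  0.142  0.408]
```

```bash
python3 -m inch '0 -0.8 0 0 0; 0 -0.8 1 0 0; 0 -0.8 2 0 0; 0 -0.8 3 0 0; 0 -0.8 4 0 0; 0 -0.8 4.26 0 0; 0 -0.8 4.26 0 0; 0 0 4.26 0 0'
python3 -m inch '0 0.4 0 0 0; 0 0.63 0 0 0; 0 0.63 0 0 0'
python3 -m inch '0 0 -0.4 0 0; 0 0 -0.8 0 0; 0 0 -1.2 0 0; 0 0 -1.6 0 0; 0 0 -2 0 0; 0 0 -2.4 0 0; 0 0 -2.7 0 0; 0 0 -3 0 0'
python3 -m inch '0 0 -0.2 0 0; 0 0 -0.4 0 0; 0 0 -0.5 0 0; 0 0 -0.55 0 0; 0 0 -0.55 0 0'
python3 -c "
from h import *
go(c2w([-.147,.14,.222]),YC)
f=viewer.grab_frame('scene')
hsv=cv2.cvtColor(f['img'],cv2.COLOR_BGR2HSV); X,v,u=pts(f,(hsv[...,0]>20)&(hsv[...,0]<32)&(hsv[...,1]>200)); X=X[(X[:,2]>.1)&(X[:,0]>.5)]; print(len(X),w2c(np.median(X,0)))"
```

```text
clock: 7.0
ee_pos: [0.5719, 0.0649, 0.2576]
eef_rot: [-2.198, 0.069, 2.178]
ft_force: [1.6, -0.3, -0.9]
gripper_width: -0.002
clock: 7.3
ee_pos: [0.5688, 0.0652, 0.2209]
eef_rot: [-2.187, 0.069, 2.192]
ft_force: [-1.0, 0.1, 0.2]
gripper_width: 0.006
clock: 8.1
ee_pos: [0.5794, 0.215, 0.2232]
eef_rot: [-2.191, 0.069, 2.187]
ft_force: [0.6, -2.3, 1.4]
gripper_width: -0.002
clock: 8.6
ee_pos: [0.5803, 0.238, 0.2222]
eef_rot: [-2.189, 0.078, 2.193]
ft_force: [-4.2, -20.1, 6.4]
gripper_width: 0.001
t 8.6 tcp [0.5803 0.238  0.2222] cab [-0.147   0.1391  0.2222] w 0.001 F [ -4.2 -20.1   6.4] -> units [ 0.   -0.02  0.  ] turn -0.0
752 [-0.15239296  0.16477522  0.24692497]
```

```bash
python3 -m inch '0 0 0.2 0 0; 0 -1 0.3 0 0; 0 -1.5 0.4 0 0; 0 -1.5 0.4 2 0; 1 -1.5 1 3 0; 1 -1.5 2 4 0; 1 -1.5 3 4.5 0; 1 -1.5 4 5 0'
python3 -c "
from h import *
np.set_printoptions(precision=4,suppress=True)
go([.339,-.280,.15],-84.2)
for c in ('top','scene'):
  f=viewer.grab_frame(c); X,v,u=pts(f); k=(X[:,0]>.28)&(X[:,0]<.55)&(X[:,1]>-.34)&(X[:,1]<-.2)&(X[:,2]>.012)&(X[:,2]<.06)
  B=X[k]; print(c,len(B),cv2.minAreaRect(B[:,:2].astype(np.float32)))
  hsv=cv2.cvtColor(f['img'],cv2.COLOR_BGR2HSV)[v,u][k]; red=((hsv[:,0]<6)|(hsv[:,0]>172))&(hsv[:,1]>180)
  E=B[red&(B[:,0]>.47)]; H=B[B[:,0]<.40]; print('eye',len(E),(E.min(0)+E.max(0))/2,'head',len(H),cv2.minAreaRect(H[:,:2].astype(np.float32)),np.median(H,0))
"
```

```text
clock: 9.45
ee_pos: [0.366, 0.1163, 0.2969]
eef_rot: [-2.19, 0.068, 2.189]
ft_force: [1.5, -0.7, 1.7]
gripper_width: 0.682
t 9.45 tcp [0.366  0.1163 0.2969] cab [-0.353   0.0038  0.2969] w 0.682 F [ 1.5 -0.7  1.7] -> units [2.93 7.95 0.04] turn -1.88
top 1128 ((0.4297482669353485, -0.2723894417285919), (0.2105281502008438, 0.04558975249528885), 4.91244649887085)
eye 147 [ 0.5145 -0.2632  0.0299] head 621 ((0.36254632472991943, -0.2780238389968872), (0.07567495852708817, 0.0455658882856369), 4.627278804779053) [ 0.3621 -0.2762  0.0332]
scene 855 ((0.42631226778030396, -0.270345002412796), (0.20619218051433563, 0.05021103844046593), 6.569508075714111)
eye 60 [ 0.5114 -0.2611  0.0278] head 509 ((0.3627755641937256, -0.2776621878147125), (0.07827884703874588, 0.05021103844046593), 6.569508075714111) [ 0.3603 -0.2643  0.031 ]
```

```bash
python3 -m inch '1 0 2 0 -0.9; 1 0 4 0 -1.85; 1 0 6 0 -1.85; 1 0 7 0 -1.85; 1 0 7.95 0 -1.85; 1 1 7.95 0 -1.85; 1 2 7.95 0 -1.85; 1 2.9 7.95 0 -1.85'
python3 -m inch '1 0 0 0 0;1 0 0 0 0;1 0 0 0 0;1 0 0 0 0'
python3 -c "
from h import *
go([.339,-.2788,-.010],-84.5)"
```

```text
clock: 10.35
ee_pos: [0.3455, -0.2481, 0.2067]
eef_rot: [2.175, 0.101, -2.168]
ft_force: [1.5, 0.1, -0.3]
gripper_width: 1.001
clock: 10.75
ee_pos: [0.3457, -0.2446, 0.2082]
eef_rot: [2.172, 0.105, -2.168]
ft_force: [-0.5, 0.7, 0.0]
gripper_width: 0.998
t 10.75 tcp [ 0.3457 -0.2446  0.2082] cab [-0.3499 -0.3577  0.2082] w 0.998 F [-0.5  0.7  0. ] -> units [4.36 0.66 0.21] turn 0.03
```

```bash
python3 -m inch '1 0 0.66 0.21 0; 1 1 0.66 0.21 0; 1 2 0.66 0.21 0; 1 3 0.66 0.21 0; 1 3.5 0.66 0.21 0; 1 3.8 0.66 0.21 0; 1 3.8 0.66 0.21 0'
python3 -c "
from h import *
go([.339,-.2788,-.017],-84.5)
f=viewer.grab_frame('scene'); X,v,u=pts(f); c=proj(f,[.339,-.279,.03])[0].astype(int); print(c)
y0=max(0,c[1]-100);x0=min(max(0,c[0]-130),300); cv2.imwrite('pics/s3.png',cv2.resize(f['img'][y0:y0+200,x0:x0+260],None,fx=3,fy=3))
k=(abs(X[:,0]-.339)<.03)&(X[:,1]>-.26+.02)&(X[:,1]<-.2)&(X[:,2]>.012)
s=X[k]; print(len(s),np.percentile(s,[1,5,50],axis=0) if len(s) else '')
"
```

```text
clock: 11.45
ee_pos: [0.3377, -0.278, 0.0161]
eef_rot: [2.17, 0.108, -2.173]
ft_force: [0.5, -0.8, 1.1]
gripper_width: 1.003
t 11.45 tcp [ 0.3377 -0.278   0.0161] cab [-0.3558 -0.3915  0.0161] w 1.003 F [ 0.5 -0.8  1.1] -> units [ 0.66  0.02 -0.03] turn 0.03
[389 241]
1102 [[ 0.31980594 -0.23986418  0.06200284]
 [ 0.3222029  -0.23923026  0.07675345]
 [ 0.3431567  -0.21267938  0.24680743]]
```

View pics/s3.png

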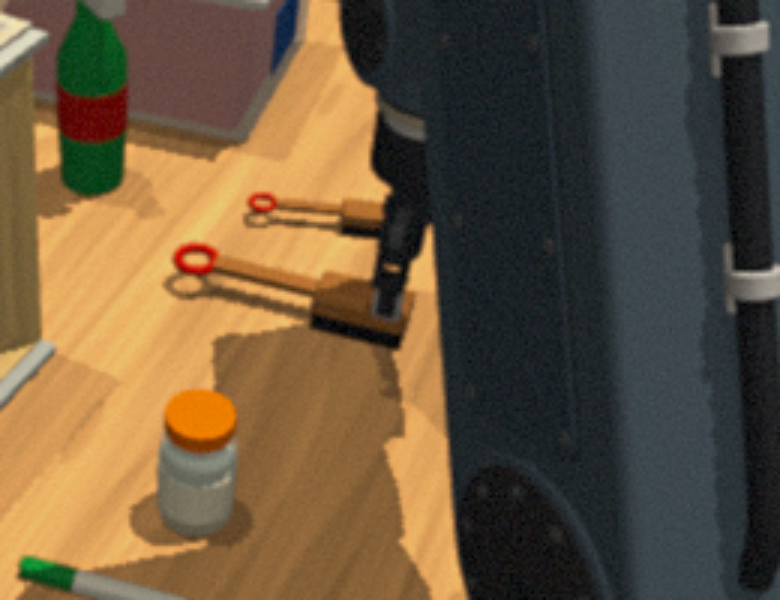

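```bash
python3 -m inch '1 0.3 0 0 0; 1 0.6 0 0 0; 1 0.76 0 0 0; 1 0.76 0 0 0; 0.3 0.76 0 0 0; 0.3 0.76 0 0 0; 0.3 0.76 0 0 0; 0.3 0.76 0 0 0' 40
python3 -m inch '0.3 0 0 0 0; 0.3 0 0 0 0'
python3 -c "
from h import *
go([.339,-.2788,.25],YC)
f=viewer.grab_frame('scene'); cv2.imwrite('pics/s4.png',cv2.resize(f['img'][140:340,260:520],None,fx=3,fy=3))"
```

```text
clock: 12.3
ee_pos: [0.338, -0.2793, -0.0204]
eef_rot: [2.172, 0.105, -2.17]
ft_force: [-1.5, 0.5, 11.4]
gripper_width: 0.509
clock: 12.5
ee_pos: [0.338, -0.2793, -0.0204]
eef_rot: [2.172, 0.105, -2.17]
ft_force: [-0.6, 0.6, 11.0]
gripper_width: 0.51
t 12.5 tcp [ 0.338  -0.2793 -0.0204] cab [-0.3554 -0.3927 -0.0204] w 0.51 F [-0.6  0.6 11. ] -> units [-5.41 -0.   -0.03] turn 1.85
```

```bash
python3 -m inch '0.3 -0.5 0 0 0; 0.3 -1.3 0 0 0; 0.3 -2.1 0 0 0; 0.3 -3 0 0 0.5; 0.3 -4 0 0 1; 0.3 -5 0 0 1.5; 0.3 -6 0 0 1.85; 0.3 -6.45 0 0 1.85'
python3 -m inch '0.3 0 0 0 0; 0.3 0 0 0 0'
python3 -c "
from h import *
go(c2w([-.266,-.086,.30]),YC)"
```

```text
clock: 13.35
ee_pos: [0.3381, -0.2793, 0.3059]
eef_rot: [-2.195, 0.076, 2.186]
ft_force: [0.2, -0.8, -1.9]
gripper_width: 0.509
clock: 13.55
ee_pos: [0.3373, -0.2785, 0.3006]
eef_rot: [-2.188, 0.07, 2.189]
ft_force: [-0.1, -0.6, -1.9]
gripper_width: 0.51
t 13.55 tcp [ 0.3373 -0.2785  0.3006] cab [-0.3562 -0.392   0.3006] w 0.51 F [-0.1 -0.6 -1.9] -> units [ 0.01 -6.12 -1.81] turn 0.01
```

```bash
python3 -m inch '0.3 -0.2 -0.7 0 0; 0.3 -0.2 -1.5 0 0; 0.3 -0.2 -2.4 0 0; 0.3 -0.2 -3.3 -0.3 0; 0.3 -0.2 -4.2 -0.6 0; 0.3 -0.2 -5 -1 0; 0.3 -0.2 -5.7 -1.4 0; 0.3 -0.2 -6.1 -1.8 0'
python3 -m inch '0.3 0.2 0 0 0; 0.3 0.2 0 0 0; 0.3 0.2 0 0 0'
cat >> h.py <<'E'
def brush(cams=('scene','top')):
    for c in cams:
        f=viewer.grab_frame(c); X,v,u=pts(f); hsv=cv2.cvtColor(f['img'],cv2.COLOR_BGR2HSV)[v,u]
        Y=w2c(X); k=((hsv[:,0]<6)|(hsv[:,0]>172))&(hsv[:,1]>170)&(Y[:,0]>-.26)&(Y[:,0]<.1)&(abs(Y[:,1]+.086)<.07)&(Y[:,2]>.08)&(Y[:,2]<.4)
        E=Y[k]; print(c,'eye n',len(E), (E.min(0).round(4),E.max(0).round(4),E.mean(0).round(4)) if len(E) else '')
E
python3 -c "
from h import *
go(c2w([-.266,-.086,.27]),YC)
brush()
f=viewer.grab_frame('scene'); cv2.imwrite('pics/s4.png',cv2.resize(f['img'][60:300,100:460],None,fx=2,fy=2))"
```

```text
clock: 14.35
ee_pos: [0.4467, 0.0223, 0.3094]
eef_rot: [-2.186, 0.067, 2.193]
ft_force: [0.7, -0.1, -1.9]
gripper_width: 0.508
clock: 14.65
ee_pos: [0.446, 0.0193, 0.3002]
eef_rot: [-2.186, 0.071, 2.191]
ft_force: [-0.2, -0.2, -0.8]
gripper_width: 0.509
t 14.65 tcp [0.446  0.0193 0.3002] cab [-0.2669 -0.0879  0.3002] w 0.509 F [-0.2 -0.2 -0.8] -> units [ 0.6  -0.04 -0.02] turn -0.0
scene eye n 132 (array([-0.2314, -0.1076,  0.3239]), array([-0.0744, -0.0641,  0.3513]), array([-0.095 , -0.0869,  0.3474]))
top eye n 243 (array([-0.1091, -0.1126,  0.3465]), array([-0.0693, -0.0718,  0.3557]), array([-0.0892, -0.0923,  0.3512]))
```

View pics/s4.png

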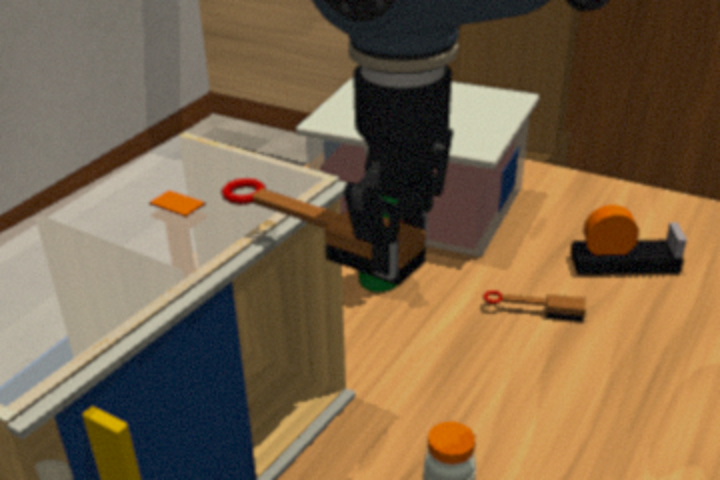

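```bash
python3 -m inch '0.3 0.3 0 0 0; 0.3 0.5 0 0 0; 0.3 0.65 0 0 0; 0.3 0.8 0 0 0; 0.3 0.9 0 0 0; 0.3 1.0 0 0 0; 0.3 1.1 0 0 0; 0.3 1.2 0 0 0'
python3 -c "
from h import *
go(c2w([-.266,-.086,.195]),YC)
brush()"
```

```text
clock: 15.6
ee_pos: [0.4474, 0.0198, 0.2412]
eef_rot: [-2.19, 0.07, 2.187]
ft_force: [1.8, -1.1, 2.0]
gripper_width: 0.51
t 15.6 tcp [0.4474 0.0198 0.2412] cab [-0.2655 -0.0872  0.2412] w 0.51 F [ 1.8 -1.1  2. ] -> units [ 0.92 -0.02  0.01] turn 0.01
scene eye n 149 (array([-0.2576, -0.1043,  0.2685]), array([-0.0754, -0.0447,  0.379 ]), array([-0.1005, -0.0819,  0.3198]))
top eye n 240 (array([-0.1102, -0.1072,  0.3158]), array([-0.0704, -0.0668,  0.3287]), array([-0.0904, -0.0871,  0.3225]))
```

```bash
python3 -m inch '0.3 0.15 0 0 0; 0.3 0.3 0 0 0; 0.3 0.45 0 0 0; 0.3 0.6 0 0 0; 0.3 0.75 0 0 0; 0.3 0.85 0 0 0; 0.3 0.95 0 0 0; 0.3 1.03 0 0 0'
python3 -c "
from h import *
go(c2w([-.266,-.086,.195]),YC)
brush()"
```

```text
clock: 16.5
ee_pos: [0.4468, 0.0198, 0.1893]
eef_rot: [-2.188, 0.07, 2.189]
ft_force: [0.5, -0.7, 2.6]
gripper_width: 0.508
t 16.5 tcp [0.4468 0.0198 0.1893] cab [-0.2661 -0.0873  0.1893] w 0.508 F [ 0.5 -0.7  2.6] -> units [-0.11 -0.03 -0.  ] turn 0.01
scene eye n 168 (array([-0.2597, -0.1034,  0.2284]), array([-0.0921, -0.0486,  0.3881]), array([-0.1147, -0.082 ,  0.3169]))
top eye n 237 (array([-0.1243, -0.1078,  0.31  ]), array([-0.0891, -0.0661,  0.3324]), array([-0.1075, -0.0868,  0.321 ]))
```

```bash
python3 -m inch '0.3 -0.2 0 0 0; 0.3 -0.5 0 0 0; 0.3 -0.7 0 0 0; 0.3 -0.7 -0.3 0.4 0; 0.3 -0.7 -0.7 0.8 0; 0.3 -0.5 -0.7 1.1 0; 0.3 0 -0.7 1.1 0; 0.3 0.6 -0.7 1.1 0'
python3 -m inch '0.3 0 0 0 0; 0.3 0 0 0 0'
python3 -c "
from h import *
go(c2w([-.313,-.05,.095]),YC)
brush()
f=viewer.grab_frame('scene'); cv2.imwrite('pics/s5.png',cv2.resize(f['img'][90:330,120:480],None,fx=2,fy=2))"
```

```text
clock: 17.4
ee_pos: [0.3946, 0.0585, 0.1603]
eef_rot: [-2.192, 0.069, 2.186]
ft_force: [0.6, 0.4, -1.9]
gripper_width: 0.507
clock: 17.6
ee_pos: [0.3944, 0.0582, 0.1606]
eef_rot: [-2.188, 0.07, 2.189]
ft_force: [0.0, -0.6, -1.5]
gripper_width: 0.51
t 17.6 tcp [0.3944 0.0582 0.1606] cab [-0.3209 -0.0523  0.1606] w 0.51 F [ 0.  -0.6 -1.5] -> units [ 1.31 -0.05 -0.16] turn 0.01
scene eye n 204 (array([-0.1787, -0.0698,  0.2773]), array([-0.145 , -0.0288,  0.2987]), array([-0.1624, -0.0483,  0.2895]))
top eye n 237 (array([-0.2506, -0.0718,  0.219 ]), array([-0.1427, -0.0304,  0.303 ]), array([-0.161 , -0.0515,  0.2923]))
```

View pics/s5.png

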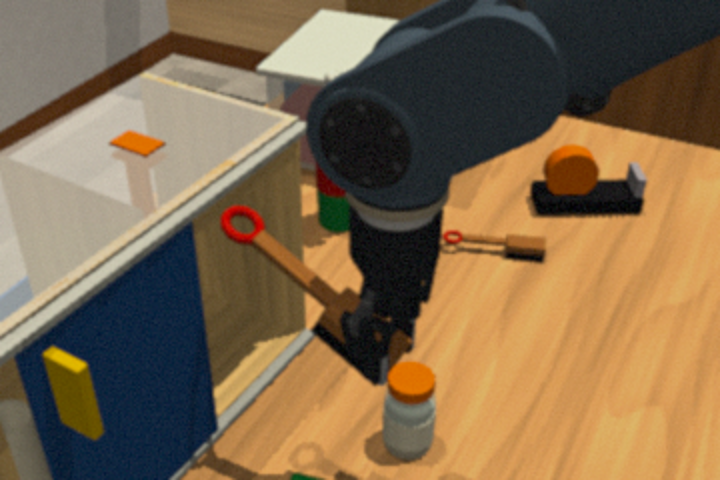

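```bash
python3 -m inch '0.3 0 0.4 -0.08 0; 0.3 0.4 0.4 -0.08 0; 0.3 0.8 0.4 -0.08 0; 0.3 1.1 0.4 -0.08 0; 0.3 1.17 0.4 -0.08 0; 0.3 1.17 0.4 -0.08 0'
python3 -c "
from h import *
go(c2w([-.317,-.072,.102]),YC)
brush(('scene',))
for c in ('top','scene'):
  f=viewer.grab_frame(c); X,v,u=pts(f); X=w2c(X); hsv=cv2.cvtColor(f['img'],cv2.COLOR_BGR2HSV)[v,u]
  k=(hsv[:,0]>8)&(hsv[:,0]<20)&(hsv[:,1]>200)&(abs(X[:,1]+.086)<.05)&(X[:,2]>.3)&(abs(X[:,0])<.06); print(c,k.sum(),X[k].min(0),X[k].max(0),X[k].mean(0))
  k=(abs(X[:,1]+.086)<.04)&(X[:,0]>-.04)&(X[:,0]<.08)&(X[:,2]>.03)&(X[:,2]<.295); print(k.sum(), X[k].min(0) if k.any() else '',X[k].max(0) if k.any() else '')
"
```

```text
clock: 18.35
ee_pos: [0.3973, 0.038, 0.1018]
eef_rot: [-2.189, 0.07, 2.189]
ft_force: [0.1, -0.3, -0.7]
gripper_width: 0.504
t 18.35 tcp [0.3973 0.038  0.1018] cab [-0.3167 -0.0723  0.1018] w 0.504 F [ 0.1 -0.3 -0.7] -> units [-0.   -0.01  0.01] turn 0.01
scene eye n 188 (array([-0.2595, -0.0897,  0.1494]), array([-0.141 , -0.0494,  0.2403]), array([-0.1592, -0.068 ,  0.2305]))
top 363 [-0.02809014 -0.10058688  0.30954075] [ 0.02233843 -0.07134892  0.31939683] [-0.00319373 -0.0860309   0.31374373]
0  
scene 161 [-0.02999844 -0.09869808  0.31008735] [ 0.01857511 -0.06959086  0.31423141] [-0.00634926 -0.0836707   0.31223611]
0
```

```bash
python3 -m inch '0.3 -0.12 0.05 -0.3 0; 0.3 -0.25 0.1 -0.6 0; 0.3 -0.38 0.15 -0.9 0; 0.3 -0.51 0.2 -1.2 0; 0.3 -0.65 0.25 -1.45 0; 0.3 -0.76 0.3 -1.7 0; 0.3 -0.86 0.3 -1.88 0; 0.3 -0.86 0.3 -1.88 0'
python3 -c "
from h import *
go(c2w([-.223,-.087,.145]),YC)
brush()
f=viewer.grab_frame('scene'); a=cv2.resize(f['img'][120:260,160:340],None,fx=4,fy=4)[:, :720]
g=viewer.grab_frame('top'); b=cv2.resize(g['img'][80:220,210:330],None,fx=4,fy=4)
cv2.imwrite('pics/s6.png',cv2.resize(np.hstack([a,b]),None,fx=.66,fy=.66))
for p in ([-.050,-.085,.256],[-.034,-.085,.232],[-.002,-.085,.232]): print((proj(f,c2w(p))[0]-[160,120])*2.64,(proj(g,c2w(p))[0]-[210,80])*2.64+[475,0])
"
```

```text
clock: 19.3
ee_pos: [0.491, 0.017, 0.1453]
eef_rot: [-2.191, 0.07, 2.187]
ft_force: [-1.0, -0.3, -1.2]
gripper_width: 0.504
t 19.3 tcp [0.491  0.017  0.1453] cab [-0.2218 -0.0872  0.1453] w 0.504 F [-1.  -0.3 -1.2] -> units [ 0.01 -0.    0.02] turn 0.01
scene eye n 10 (array([-0.2582, -0.1077,  0.1852]), array([-0.1869, -0.0528,  0.3425]), array([-0.2382, -0.08  ,  0.271 ]))
top eye n 0 
[127.78687262 185.44187147] [596.79795255 166.07352006]
[115.86397655 204.80682232] [600.17342384 154.88913886]
[ 85.79425216 193.30715569] [602.14704112 116.0507012 ]
```

View pics/s6.png

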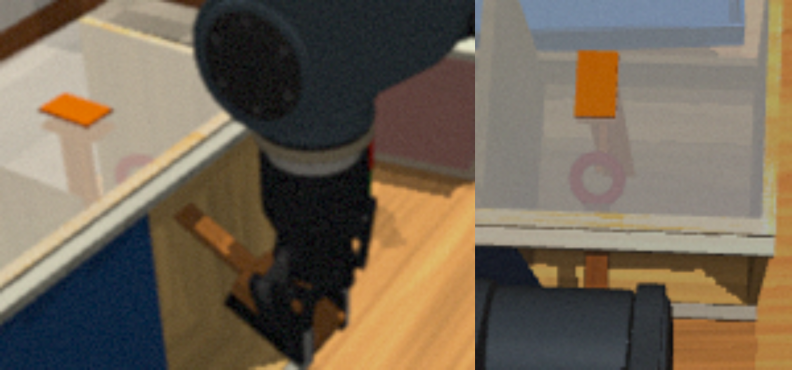

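```bash
python3 -m inch '0.3 0.1 0 -0.07 0; 0.3 0.22 0 -0.14 0; 0.3 0.34 0 -0.22 0; 0.3 0.46 0 -0.3 0; 0.3 0.58 0 -0.38 0; 0.3 0.68 0 -0.46 0; 0.3 0.78 0 -0.52 0; 0.3 0.78 0 -0.52 0'
python3 -c "
from h import *
go(c2w([-.184,-.087,.105]),YC)
f=viewer.grab_frame('scene'); a=cv2.resize(f['img'][120:260,160:340],None,fx=4,fy=4)[:, :720]
g=viewer.grab_frame('top'); b=cv2.resize(g['img'][80:220,210:330],None,fx=4,fy=4)
cv2.imwrite('pics/s7.png',cv2.resize(np.hstack([a,b]),None,fx=.66,fy=.66))
for p in ([-.034,-.085,.232],): print((proj(f,c2w(p))[0]-[160,120])*2.64,(proj(g,c2w(p))[0]-[210,80])*2.64+[475,0])
"
```

```text
clock: 20.3
ee_pos: [0.5162, 0.0154, 0.1048]
eef_rot: [-2.189, 0.07, 2.189]
ft_force: [0.7, 0.3, 0.4]
gripper_width: 0.504
t 20.3 tcp [0.5162 0.0154 0.1048] cab [-0.1966 -0.0872  0.1048] w 0.504 F [0.7 0.3 0.4] -> units [-0.   -0.   -0.25] turn 0.01
[115.86397655 204.80682232] [600.17342384 154.88913886]
```

View pics/s7.png

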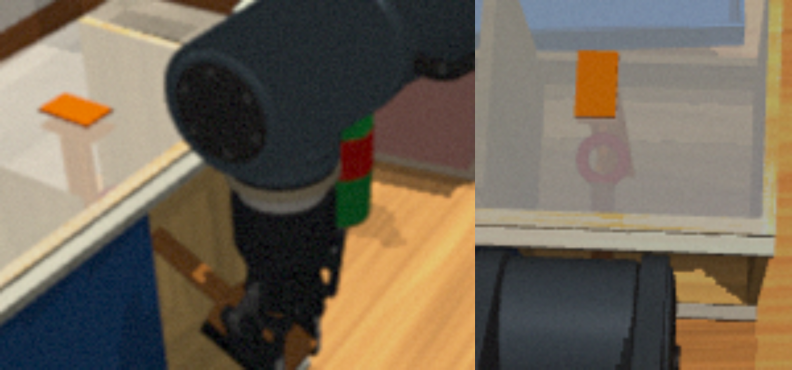

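```bash
python3 -m inch '0.3 0.06 0 -0.02 0; 0.3 0.12 0 -0.04 0; 0.3 0.18 0 -0.06 0; 0.3 0.24 0 -0.08 0; 0.3 0.24 0 -0.08 0'
python3 -c "
from h import *
go(c2w([-.184,-.087,.105]),YC)"
```

```text
clock: 20.9
ee_pos: [0.5203, 0.0151, 0.0932]
eef_rot: [-2.19, 0.07, 2.188]
ft_force: [3.8, -0.3, 4.1]
gripper_width: 0.51
t 20.9 tcp [0.5203 0.0151 0.0932] cab [-0.1925 -0.0872  0.0932] w 0.51 F [ 3.8 -0.3  4.1] -> units [-0.24 -0.   -0.17] turn 0.01
```

```bash
python3 -m inch '0.6 0 0 0 0; 1 0 0 0 0; 1 0 0 0 0; 1 0 0 0 0; 1 0 0 0 0; 1 0 0 0 0; 1 0 0 0 0; 1 0 0 0 0'
python3 -c "
from h import *
go(c2w([-.184,-.087,.105]),YC)
f=viewer.grab_frame('scene'); a=cv2.resize(f['img'][120:260,160:340],None,fx=4,fy=4)[:, :720]
g=viewer.grab_frame('top'); b=cv2.resize(g['img'][80:220,210:330],None,fx=4,fy=4)
cv2.imwrite('pics/s8.png',cv2.resize(np.hstack([a,b]),None,fx=.66,fy=.66))
"
```

```text
clock: 21.7
ee_pos: [0.5198, 0.0151, 0.0933]
eef_rot: [-2.189, 0.07, 2.189]
ft_force: [-0.6, -0.4, -0.5]
gripper_width: 1.0
t 21.7 tcp [0.5198 0.0151 0.0933] cab [-0.193  -0.0872  0.0933] w 1.0 F [-0.6 -0.4 -0.5] -> units [-0.23 -0.   -0.18] turn 0.01
```

View pics/s8.png

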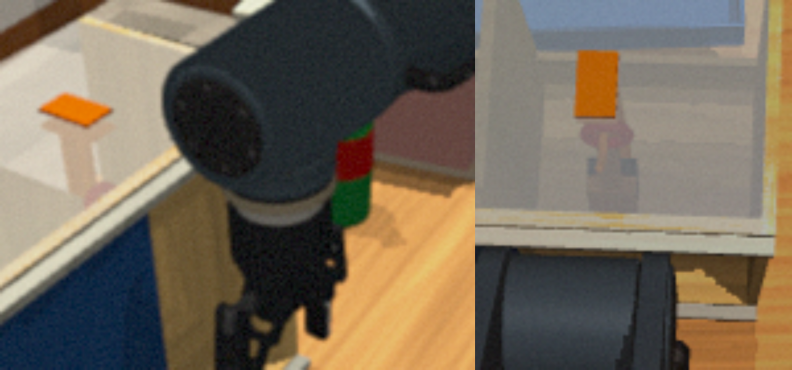

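```bash
python3 -m inch '1 -0.5 0 0.2 0; 1 -1.2 0 0.3 0; 1 -2 0 0.3 0; 0 -3 0 0.3 0; 0 -4.2 0 0.3 0; 0 -4.2 -1 0.3 0; 0 -4.2 -2 0 0; 0 -4.2 -3 0 0'
python3 -c "
from h import *
go(c2w([-.147,.205,.30]),YC)
f=viewer.grab_frame('scene');g=viewer.grab_frame('top')
for f in (f,g):
  hsv=cv2.cvtColor(f['img'],cv2.COLOR_BGR2HSV); X,v,u=pts(f); Y=w2c(X); k=(abs(Y[:,1]+.086)<.05)&(abs(Y[:,0]+.02)<.1)&(Y[:,2]<.29)&(Y[:,2]>.02); print(k.sum(), Y[k].mean(0) if k.any() else '')"
```

```text
clock: 22.6
ee_pos: [0.53, 0.1632, 0.3039]
eef_rot: [-2.19, 0.071, 2.186]
ft_force: [0.9, -1.0, 0.4]
gripper_width: 0.143
t 22.6 tcp [0.53   0.1632 0.3039] cab [-0.1924  0.0613  0.3039] w 0.143 F [ 0.9 -1.   0.4] -> units [ 0.08 -2.88 -0.91] turn -0.01
208 [-0.11185733 -0.09444481  0.27288037]
0
```

```bash
python3 -m inch '0 0 -1 0 0; 0 0 -2 0 0; 0 0 -2.6 -0.4 0; 0 0 -2.9 -0.9 0; 0 0 -2.9 -0.9 0; 0 0 -2.9 -0.9 0'
python3 -c "
from h import *
go(c2w([-.147,.205,.222]),YC)
f=viewer.grab_frame('scene'); a=cv2.resize(f['img'][100:310,140:350],None,fx=2,fy=2)
g=viewer.grab_frame('top'); b=cv2.resize(g['img'][80:220,210:330],None,fx=3,fy=3)
cv2.imwrite('pics/s9.png',np.hstack([a,b]))
for p in ([-.02,-.085,.2235],[-.02,-.085,.0735]): print((proj(f,c2w(p))[0]-[140,100])*2,(proj(g,c2w(p))[0]-[210,80])*3+[420,0])
"
```

```text
clock: 23.3
ee_pos: [0.5833, 0.3031, 0.3026]
eef_rot: [-2.188, 0.071, 2.19]
ft_force: [0.2, -0.1, -0.3]
gripper_width: -0.003
t 23.3 tcp [0.5833 0.3031 0.3026] cab [-0.1482  0.2042  0.3026] w -0.003 F [ 0.2 -0.1 -0.3] -> units [ 1.61 -0.02 -0.03] turn 0.0
[118.73888647 197.89366896] [564.13346175 160.24067533]
[134.98430167 303.20424326] [578.00651869 215.12000777]
```

View pics/s9.png

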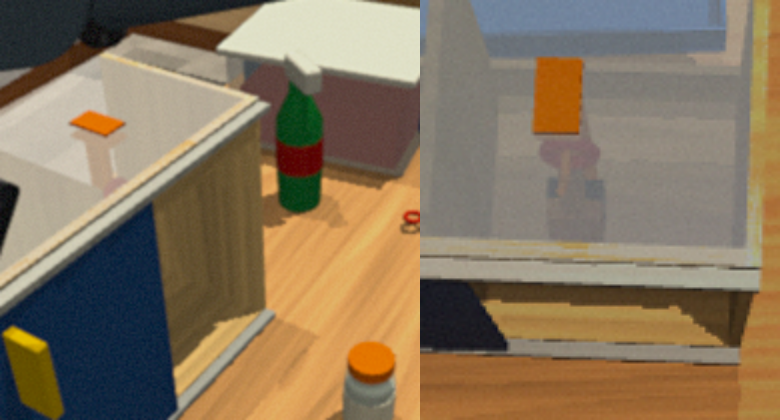

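```bash
python3 -m inch '0 0.8 0 0 0; 0 1.6 0 0 0; 0 1.6 0 0 0; 0 1.6 0.4 0 0; 0 1.6 0.8 0 0; 0 1.6 1.2 0 0; 0 1.6 1.6 0 0; 0 1.6 2 0 0'
python3 -m inch '0 0 0.4 0 0; 0 0 0.8 0 0; 0 0 1.2 0 0; 0 0 1.5 0 0; 0 0 1.8 0 0; 0 0 2.0 0 0; 0 0 2.15 0 0; 0 0 2.25 0 0'
python3 -m inch '0 0 0.05 0 0; 0 0 0.1 0 0; 0 0 0.1 0 0'
python3 -c "
from h import *
go(c2w([-.147,-.010,.222]),YC)"
```

```text
clock: 24.2
ee_pos: [0.5771, 0.2021, 0.2244]
eef_rot: [-2.19, 0.07, 2.187]
ft_force: [0.4, 1.5, 1.0]
gripper_width: -0.0
clock: 25.0
ee_pos: [0.5697, 0.091, 0.2233]
eef_rot: [-2.189, 0.07, 2.189]
ft_force: [0.4, 0.7, 1.9]
gripper_width: -0.001
clock: 25.3
ee_pos: [0.5695, 0.088, 0.2233]
eef_rot: [-2.188, 0.067, 2.188]
ft_force: [0.6, 8.9, 0.9]
gripper_width: 0.0
t 25.3 tcp [0.5695 0.088  0.2233] cab [-0.1481 -0.0113  0.2233] w 0.0 F [0.6 8.9 0.9] -> units [ 0.03 -0.03 -0.02] turn 0.01
```

```bash
python3 -m inch '0 0 0.06 0 0; 0 0 0.06 0 0; 0 0 -0.2 0 0; 0 0 -0.6 0 0; 0 -0.8 -0.6 0.2 0; 0 -1.8 -0.6 1 0; 0 -1.8 -0.6 2 0; 0 -1.8 -0.6 3.5 0'
python3 -m inch '0 0 -1 0.5 0; 0 0 -2 1 0; 0 0 -2.5 1 0; 0 0 -2.5 1 0; 0 0 -2.5 1 0'
python3 -c "
from h import *
go(c2w([-.147,-.010,.222]),YC)
f=viewer.grab_frame('scene')
hsv=cv2.cvtColor(f['img'],cv2.COLOR_BGR2HSV); X,v,u=pts(f,(hsv[...,0]>20)&(hsv[...,0]<32)&(hsv[...,1]>200)); X=X[(X[:,2]>.1)&(X[:,0]>.5)]; print(len(X),w2c(np.median(X,0)))
g=viewer.grab_frame('top'); cv2.imwrite('pics/s10.png',np.hstack([cv2.resize(f['img'][60:400,20:420],None,fx=1.2,fy=1.2),cv2.resize(g['img'][40:210,180:340],None,fx=2,fy=2.4)]))
for n in ['spray_bottle','button_tin','pin_jar','marker','refill_roll']:
  for c in('scene','top'): print(n,c,[(np.round(d['at'],3).tolist(),round(d['confidence'],2)) for d in finder.find_in(c,n)[:1]])
"
```

```text
clock: 26.1
ee_pos: [0.4303, 0.1257, 0.3137]
eef_rot: [-2.191, 0.07, 2.186]
ft_force: [-0.5, 1.3, 0.6]
gripper_width: -0.005
clock: 26.6
ee_pos: [0.389, 0.2538, 0.3123]
eef_rot: [-2.19, 0.069, 2.191]
ft_force: [0.4, -0.5, -0.1]
gripper_width: 0.002
t 26.6 tcp [0.389  0.2538 0.3123] cab [-0.3389  0.1425  0.3123] w 0.002 F [ 0.4 -0.5 -0.1] -> units [ 1.81  3.06 -3.83] turn 0.03
211 [-0.13369163 -0.02419541  0.2439719 ]
spray_bottle scene [([0.652, -0.347, 0.096], 0.85)]
spray_bottle top [([0.655, -0.351, 0.154], 0.89)]
button_tin scene [([0.426, 0.275, 0.044], 0.66)]
button_tin top [([0.419, 0.272, 0.045], 0.88)]
pin_jar scene [([0.393, -0.003, 0.076], 0.88)]
pin_jar top [([0.404, -0.017, 0.099], 0.96)]
marker scene [([0.425, 0.083, 0.012], 0.71)]
marker top [([0.428, 0.08, 0.01], 0.69)]
refill_roll scene [([0.708, 0.228, 0.084], 0.85)]
refill_roll top []
```

View pics/s10.png

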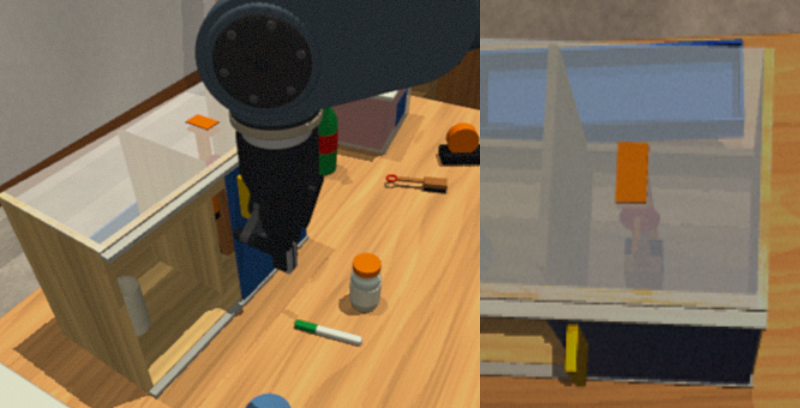

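```bash
python3 -c "
from h import *
print(ticket.hand_in())"
```

```text
the job is handed in; nothing more can be done
None
```

The brush is hanging on the orange hook inside the cabinet, the blue door is shut, and I handed the job in with 27 s on the robot's clock. No verdict was reported.

- **Door open:** The first try passed over the pull without moving it, because the fingertips sit about 20 mm above the reported TCP. The second try, 30 mm lower, slid the door to its stop at about 190 mm.
- **Hanging:** I gripped the larger brush by its head and pressed its neck on the cabinet's front edge to tilt the handle up about 28°. I then threaded the eye over the prong and let go. The ring carried load on the hook before release (about 5 N).
- **Last checks:**
  - **Brush:** In the top picture it hangs upright, with the eye about 6 mm from its expected place on the hook. I judged that through the clear roof against projected points, because the depth image gave no reading there.
  - **Door:** It pressed its stop at 9 N with the pull at about y −30 mm, which is shut. Total door travel came out at 190 mm.
  - **Bystanders:** All five were found within about 6 mm of their starting places (the refill roll and the bottle's first position each from one camera).
  - **Robot:** It was clear of everything when I handed in.

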